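# Square the gingerbread house into the corner fence

## Task

Push the open, roofless gingerbread house along the table on its board into the corner of the metal fence, until the board's far edge lies flush against the long rail and its left edge flush against the short rail, ready for its roof. Only slide it, never lift or tip it, and push gently because gingerbread breaks; leave everything else where it stands.

Things in the scene. Friction and masses are not known exactly. Their poses are not given: they have to be found in the camera images.
- house: roofless gingerbread house fixed on a white board (0.3-0.65 kg in all). Board 110 mm (x) by 140 mm (y), 10 mm thick. Walls 8 mm thick stand 10 mm in from its edges: outside 90 by 120 mm; long walls (on -x, +x) reach 50 mm above the table, pointed gables (on -y, +y) peak at 78 mm. Origin: centre of the board's underside, z up; its -x side (door) faces the robot within 0.35 rad
- fence: fixed L-shaped aluminium fence, rails 22 mm wide, 16 mm high. Origin: inside corner of the rails, at table height. Long rail's inside face is its plane x = 0 (y from 0 to -0.38), short rail's is y = 0 (x from 0 to -0.14); the house belongs at x < 0, y < 0: home, its board's centre is at x -0.055, y -0.070, axes parallel. Fence yaw -0.12 to 0.20 rad
- roofed: bystander: finished gingerbread house with its roof on, 110 x 140 x 92 mm, on a white board, far left; origin at the centre of its underside
- stack: bystander: stack of six gingerbread panels, about 104 x 134 x 54 mm, on the right; origin under its centre
- jar: bystander: small jar of sprinkles, 48 mm diameter, 75 mm tall, right of the house; origin under its centre
- icing: bystander: white icing bottle, 56 mm diameter, 150 mm tall, beyond the fence on the left; origin under its centre
- cutter: bystander: round steel pastry cutter ring, 64 mm diameter, 25 mm tall, on the near side in front of the fence's corner; origin under its centre
- nozzle: bystander: steel piping nozzle standing on its wide end, 28 mm diameter, 40 mm tall, left of the fence; origin under its centre
There are look-alikes about, which are no part of the job. What is shaped like the house but blue or yellow is not meant.

How it is judged:
By the outcome, as a careful person would: the job done as asked, in the order asked, and still so for the second after the job is handed in, with the robot touching nothing.
It also fails if it takes over 54 s, if anything falls off the work surface, if the arm or the gripper's body presses on something with over 40 N, if the wrist force passes 120 N, or if a joint passes its speed limit or range.

## Robot

A 6-joint arm with a two-finger parallel gripper is mounted at the origin on the work surface. World frame = base frame: x ahead of the robot, y to its left, z up, the work surface at z = 0. Lengths are in m, angles in rad, forces in N, time in s.
With the tool pointing down it reaches from about 0.375 to 0.9 m from the base axis. Payload 3.1 kg.
Tool frame: the origin (TCP) lies midway between the tips of the shut fingers; the grasp point (between the pads) lies 19 mm behind it; x points along the fingers, y is the direction in which the jaws open and shut, and the axes are right-handed (so a half turn about x gives the same grasp; the last joint's range is limited). The gripper opens to 87 mm and grips with 3 to 60 N. Pads are 19 mm wide; open, the fingers measure 117 mm over their backs; the gripper's body (75 mm by 190 mm) begins 51 mm behind the grasp point.
Start: joints at [-1.486, 0.527, 1.433, -0, 1.181, -0.178], TCP at [0.162, -0.604, 0.223] pointing down, gripper open.
Joint ranges: [-3.08, 3.08], [-0.75, 2.2], [0.22, 2.44], [-1.43, 4.57], [0, 2.65], [-2.85, 2.85]. Speed limits (rad/s): [2.79, 2.79, 3.14, 3.14, 3.14, 3.14].

## Interface

Orientations are given as a unit quaternion [x, y, z, w].
In Python, from rig import get_obs, imaging, robot gives the robot as it stands.
- The arm moves only by the shell command python3 -m inch 'ROWS' [FORCE]. ROWS is JSON, a list of rows, each a list of 3 entries, a list of its own where there are three numbers: the finger opening in mm, from 0 to 87, then the shift along the tool's x, y, z in mm, then the turn, a rotation vector about the tool's x, y, z in degrees. In form: [[grip, [dx, dy, dz], [wx, wy, wz]], ...]. A call has 1 to 12 rows; each row shifts and turns the pose as measured when the row begins, along the tool's axes as they then stand; what a row does not reach is not made up. A row lasts 1/8 s, in which the tool goes at most 62.5 mm and 10.7 degrees, less where a joint would pass 70% of its speed; a pose out of reach is approached as far as the arm can. A call with a gripper value outside its range is refused whole. The fingers move at their own pace and stop on an object; FORCE is the grip in N (left out, the last holds). Time passes only in rows, so rows that do not move let the fingers close. It gives the time, the measured TCP pose, the force and the opening at its end, in the units of the state.
- get_obs(): the state, without advancing time (a new reading comes with each control period).
- imaging.camera(name): name is "side" or "top"; returns the picture (420x560x3 uint8, red, green, blue); there is no depth.
- imaging.camera_params(name): a dict with "camera_matrix" (3x3 intrinsics, pixels), "xyz" and "rotation" of the camera in the world. Camera axes: x right, y down, z forward; pixel columns grow to the right and rows downward; lengths in m; the calibration is good to about 2 mm. A picture is of the moment at which its call begins. camera_params takes no time and is no camera call.
- robot.hand_in(): hands the job in, once; it reports no verdict.
Trained networks look in the newest picture that a camera, given by its name, has taken for a name from the list of things; names that differ only in an ending like _2 or _b are one class to them, and where a whole thing is asked for, a point or a joint stands for the part that bears it (a point fixed in the world has none). Each returns a list of dicts, best first, with "confidence" (0 to 1); they miss things now and then, are a little off and sometimes report something else, mostly with a low value. They report only what shows in the picture. A call takes as long as a camera call. They do not tell look-alikes from the thing itself.
- imaging.cut_out(camera, target): "pixels" (420x560 bool, what is visible of it) and "box" ([centre column, centre row, width, height] in pixels, round what is visible of it).
- imaging.tip_of(camera, target): "pixel" ([column, row] in pixels: a listed point, or the origin of a listed thing).
The state is a dict: "time": time; "q": joint angles; "joint_velocities": joint speeds; "joint_torque": joint torques, N m; "position": TCP position; "tool_rot": TCP orientation; "ft_force": force on the tool from outside, world axes, zero at the start; "moment": the same for the moment, N m; "grip_width": finger opening in m.
Only numpy, scipy, OpenCV 4.12 (cv2) and the standard library are available. Lean on these libraries where they do the work, as an engineer would, in place of code of your own. Each camera call takes 0.05 s, during which the arm holds its last target. There are 200 camera calls.

## Working session

There is one attempt and no reset: what is moved stays moved. The work goes in short steps, Python scripts to look and compute and a shell command to move; the robot and the scene stay as the last step left them, time stands still between calls to the robot, and variables do not carry over. Pictures are saved under pics/ and viewed, about 8 in all and at most 12, crops included, and the job is handed in when it is done.

```bash
mkdir -p pics; ls; python3 - <<'E'
from rig import get_obs, imaging, robot
import cv2,numpy as np
for c in("top","side"):
    im=imaging.camera(c); cv2.imwrite(f"pics/{c}0.png",cv2.cvtColor(im,cv2.COLOR_RGB2BGR))
    p=imaging.camera_params(c); print(c,{k:np.round(v,4).tolist() for k,v in p.items()})
    for t in("house","fence","jar","cutter"):
        for fn in ("cut_out","tip_of"):
            print(t,[(np.round(d.get("box",d.get("pixel")),1).tolist(),round(d["confidence"],2)) for d in getattr(imaging,fn)(c,t)])
o=get_obs();print(o)
E
```

```text
pics
top {'camera_matrix': [[399.0544, 0.0, 282.0927], [0.0, 399.0544, 214.7347], [0.0, 0.0, 1.0]], 'xyz': [0.4043, 0.0055, 1.1744], 'rotation': [0.7168, -0.6954, 0.041, -0.0292]}
house [([377.2, 287.9, 55.1, 61.9], 0.95), ([256.6, 266.6, 57.7, 60.2], 0.78), ([301.5, 204.6, 51.2, 38.0], 0.6)]
house [([373.5, 284.1], 0.81), ([299.8, 203.7], 0.71), ([257.3, 268.8], 0.68), ([177.8, 146.2], 0.6), ([419.5, 197.0], 0.26)]
fence [([408.8, 231.8, 27.1, 21.3], 0.58), ([123.2, 224.4, 64.7, 44.2], 0.29)]
fence [([205.3, 236.0], 0.74), ([217.6, 152.6], 0.7), ([418.2, 200.1], 0.35)]
jar [([408.1, 231.1, 29.6, 21.9], 0.85)]
jar [([404.6, 227.1], 0.67), ([177.0, 146.4], 0.52)]
cutter []
cutter [([203.7, 236.9], 0.59)]
side {'camera_matrix': [[429.9231, 0.0, 281.4443], [0.0, 429.9231, 208.7965], [0.0, 0.0, 1.0]], 'xyz': [0.2981, 0.9417, 0.8351], 'rotation': [-0.1238, 0.8942, -0.4275, 0.049]}
house [([336.2, 240.7, 54.9, 53.0], 0.78), ([364.9, 175.4, 51.2, 34.6], 0.78), ([281.2, 201.3, 43.9, 44.6], 0.62)]
house [([365.8, 180.3], 0.81), ([284.2, 209.2], 0.76)]
fence [([227.4, 214.9, 58.5, 95.4], 0.58)
[... 181 characters left out ...]
utter [([293.2, 280.2], 0.65)]
{'time': 0.9, 'q': array([-1.48651104e+00,  5.27478133e-01,  1.43272229e+00,  1.51925315e-05,
        1.18140582e+00, -1.78513225e-01]), 'joint_velocities': array([ 0.00013098, -0.00024412,  0.00147582,  0.00095467, -0.00129019,
       -0.00129796]), 'joint_torque': array([ 1.72040704e-04, -4.40000081e+01, -1.76990193e+01,  6.32184162e-02,
        5.02854085e-02, -1.54002601e-05]), 'position': array([ 0.1623867 , -0.6034998 ,  0.22255473]), 'tool_rot': array([ 0.70101665,  0.09264871, -0.70100627,  0.09263958]), 'ft_force': array([-0.3210244 , -0.23737212, -0.0830638 ]), 'moment': array([ 0.01586689, -0.009668  ,  0.05464064]), 'grip_width': 0.0867727939106641}
```

View pics/top0.png

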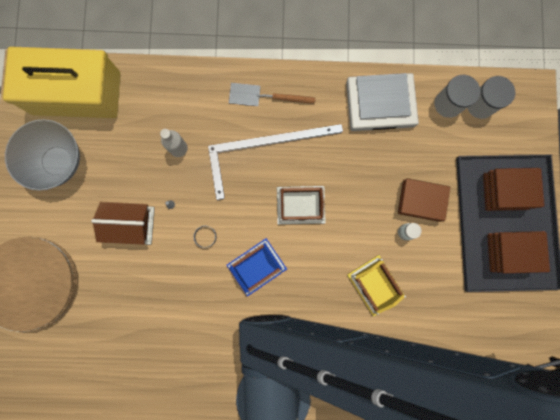

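View pics/side0.png

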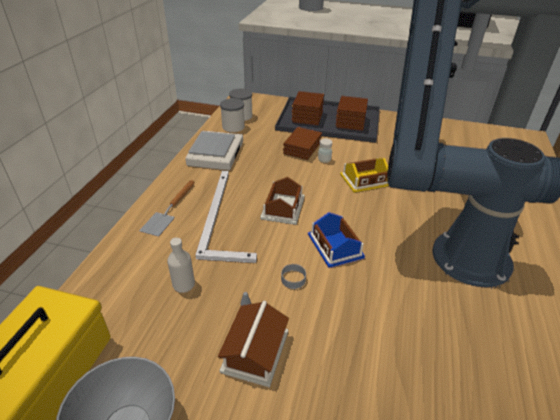

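The real house has the white board, at top-camera (301,205). The blue one (257,267) and yellow one (376,287) are look-alikes. The fence's inside corner is near (218,153). I'll take a closer crop for exact edges.

```bash
cat > h.py <<'E'
from rig import get_obs, imaging, robot
import cv2,numpy as np
from scipy.spatial.transform import Rotation as R
def world(c,px,z):
    p=imaging.camera_params(c);K=p["camera_matrix"];M=np.array(p["rotation"])
    M=M if M.shape==(3,3) else R.from_quat(M).as_matrix()
    px=np.atleast_2d(px).astype(float)
    d=(M@np.linalg.inv(K)@np.c_[px,np.ones(len(px))].T).T
    o=np.array(p["xyz"]);return o+d*((np.atleast_1d(z)-o[2])/d[:,2])[:,None]
def pix(c,X):
    p=imaging.camera_params(c);K=np.array(p["camera_matrix"]);M=R.from_quat(p["rotation"]).as_matrix()
    v=(K@M.T@(np.atleast_2d(X)-p["xyz"]).T).T;return v[:,:2]/v[:,2:]
def crop(c,name,x0,y0,w,h,s):
    im=imaging.camera(c);cv2.imwrite(f"pics/raw_{name}.png",im[:,:,::-1])
    cv2.imwrite(f"pics/{name}.png",cv2.resize(im[y0:y0+h,x0:x0+w,::-1],None,fx=s,fy=s,interpolation=cv2.INTER_CUBIC))
E
python3 - <<'E'
from h import *
crop("top","c1",190,115,160,120,5)
print(world("top",[[217,152],[342,130],[220,198],[301,205]],0.016).round(3))
print(world("top",[[205,237],[408,238],[170,204]],0.0).round(3))
E
```

```text
[[ 0.7    0.186  0.016]
 [ 0.78  -0.184  0.016]
 [ 0.563  0.171  0.016]
 [ 0.55  -0.067  0.016]]
[[ 0.449  0.212  0.   ]
 [ 0.464 -0.387  0.   ]
 [ 0.543  0.319  0.   ]]
```

View pics/c1.png

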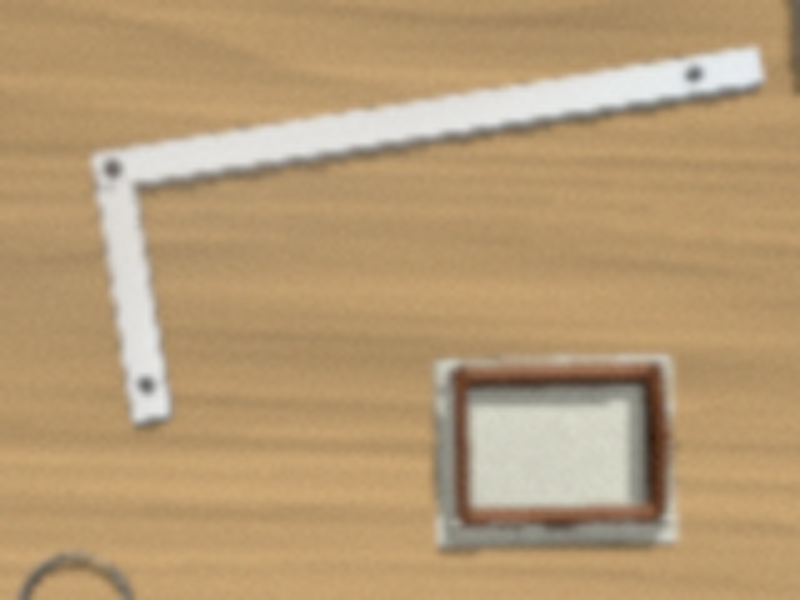

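The crop shows the fence's inside corner at (137,187), the long rail's inner end at (765,87) and the short rail's inner end at (170,413). The board corners are at (436,361), (671,355), (677,541) and (438,548).

```bash
python3 - <<'E'
from h import *
f=lambda a:(np.array(a)+.5)/5-.5+[190,115]
F=world("top",f([[137,187],[765,87],[170,413]]),.016)[:,:2]
B=world("top",f([[436,361],[671,355],[677,541],[438,548]]),.010)[:,:2]
print(F.round(4),B.round(4))
l=F[0]-F[1];s=F[0]-F[2]
print("len",np.hypot(*l),np.hypot(*s),"yaw long",np.arctan2(-l[0],l[1]),"short",np.arctan2(s[1],s[0]))
print("sides",[np.hypot(*(B[i]-B[(i+1)%4])).round(4) for i in range(4)])
y=[np.arctan2(-d[0],d[1]) for d in (B[0]-B[1],B[3]-B[2])]+[np.arctan2(d[1],d[0]) for d in (B[0]-B[3],B[1]-B[2])]
print("board yaw",np.round(y,3),"c",B.mean(0))
yf=np.average([np.arctan2(-l[0],l[1]),np.arctan2(s[1],s[0])],weights=[3,1])
Rf=np.array([[np.cos(yf),-np.sin(yf)],[np.sin(yf),np.cos(yf)]])
print("yf",yf,"house in fence",(Rf.T@(B.mean(0)-F[0])).round(4),"home",(F[0]+Rf@[-.055,-.07]).round(4))
o=get_obs();print(R.from_quat(o["tool_rot"]).as_matrix().round(3))
E
```

```text
[[ 0.7002  0.1856]
 [ 0.7739 -0.1856]
 [ 0.5661  0.1603]] [[ 0.6029  0.0058]
 [ 0.6111 -0.1331]
 [ 0.5007 -0.1387]
 [ 0.4923  0.0012]]
len 0.37841463998662456 0.13644423577918435 yaw long 0.1960059814454066 short 0.18687915115313838
sides [np.float64(0.1392), np.float64(0.1105), np.float64(0.1402), np.float64(0.1107)]
board yaw [0.058 0.06  0.041 0.051] c [ 0.55176481 -0.06619851]
yf 0.19372427387233954 house in fence [-0.1941 -0.2185] home [0.6597 0.1063]
[[-0.     0.26  -0.966]
 [-0.    -0.966 -0.26 ]
 [-1.     0.     0.   ]]
```

```bash
python3 -m inch '[[80,[0,0,0],[6,0,0]],[80,[0,0,0],[6,0,0]],[80,[0,-50,-33],[0,0,0]],[80,[0,-50,-33],[0,0,0]],[80,[0,-50,-33],[0,0,0]],[80,[0,-50,-33],[0,0,0]],[80,[0,-50,-33],[0,0,0]],[80,[0,-50,-33],[0,0,0]],[80,[0,-50,-33],[0,0,0]],[80,[0,-50,-33],[0,0,0]],[80,[0,0,0],[0,0,0]]]'
cat >> h.py <<'E'
F0=np.array([.7002,.1856]);YF=.1937
def fence(v,yf=YF): 
    c,s=np.cos(yf),np.sin(yf);d=np.array(v)-F0;return np.array([c*d[0]+s*d[1],-s*d[0]+c*d[1]])
def state(tgt=None):
    o=get_obs();p=o["position"];M=R.from_quat(o["tool_rot"]).as_matrix()
    print("t",round(o["time"],2),"tcp",p.round(4),"fence",fence(p[:2]).round(4),"yaw(toolz rev)",np.arctan2(-M[1,2],-M[0,2]).round(3),"toolx",M[:,0].round(3),"q",o["q"].round(2),"F",o["ft_force"].round(1))
    if tgt is not None: print("to go (tool mm)",(M.T@(np.array(tgt)-p)*1e3).round(1))
E
python3 -c "
from h import *
state([.479,-.0697,.006])"
```

```text
time: 2.33
position: [0.4159, -0.1839, 0.2224]
tool_rot: [0.709, 0.012, -0.705, 0.018]
ft_force: [-0.1, 0.1, -0.1]
grip_width: 0.0798
t 2.33 tcp [ 0.4159 -0.1839  0.2224] fence [-0.3501 -0.3079] yaw(toolz rev) 0.043 toolx [ 0.006 -0.009 -1.   ] q [-0.66  0.3   1.85 -0.    0.99  0.87] F [-0.1  0.1 -0.1]
to go (tool mm) [ 215.7 -113.4  -66.7]
```

```bash
python3 -m inch '[[80,[20,-40,-22],[0,0,0]],[80,[20,-40,-22],[0,0,0]],[80,[20,-33,-22],[0,0,0]],[80,[30,0,0],[0,0,0]],[80,[0,0,0],[0,0,0]]]'
python3 -c "
from h import *
state([.479,-.0697,.006])"
```

```text
time: 2.95
position: [0.4828, -0.0723, 0.1311]
tool_rot: [0.711, 0.008, -0.702, 0.02]
ft_force: [-0.8, -0.4, 0.6]
grip_width: 0.0801
t 2.95 tcp [ 0.4828 -0.0723  0.1311] fence [-0.2629 -0.2112] yaw(toolz rev) 0.04 toolx [ 0.013 -0.016 -1.   ] q [-0.37  0.49  1.87 -0.01  0.77  1.17] F [-0.8 -0.4  0.6]
to go (tool mm) [125.   -4.7   5.3]
```

```bash
python3 -m inch '[[80,[0,-4,5],[-0.8,-0.75,-0.9]],[80,[40,0,0],[0,0,0]],[80,[40,0,0],[0,0,0]],[80,[25,0,0],[0,0,0]],[80,[0,0,0],[0,0,0]]]'
python3 - <<'E'
from h import *
state([.479,-.0697,.006])
crop("side","s1",200,140,200,150,4)
E
```

```text
time: 3.58
position: [0.4825, -0.0751, 0.03]
tool_rot: [0.711, 0.016, -0.703, 0.019]
ft_force: [0.8, 0.2, -0.3]
grip_width: 0.0799
t 3.58 tcp [ 0.4825 -0.0751  0.03  ] fence [-0.2638 -0.214 ] yaw(toolz rev) 0.049 toolx [ 0.011 -0.004 -1.   ] q [-0.38  0.68  1.93  0.    0.52  1.14] F [ 0.8  0.2 -0.3]
to go (tool mm) [23.9 -5.7  3.5]
```

View pics/s1.png

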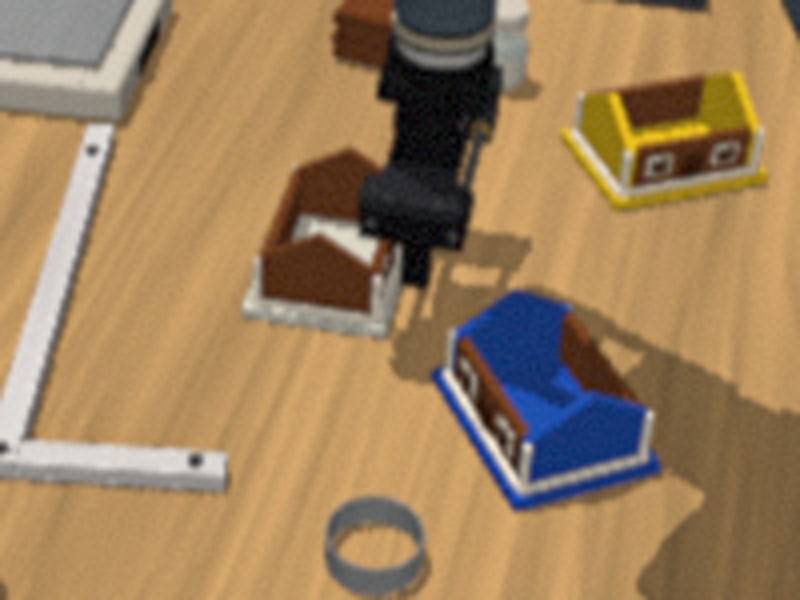

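The crop shows the fingers at (415,265), just in front of the near board edge, and the body clear of both houses. Next I go down and push.

```bash
python3 -m inch '[[80,[12,-3,3],[0,-0.6,0]],[80,[11,-2,2],[0,0,0]],[80,[0,0,0],[0,0,0]]]'
python3 -c "
from h import *
state([.479,-.0697,.006])"
```

```text
time: 4.0
position: [0.4799, -0.0717, 0.0095]
tool_rot: [0.709, 0.014, -0.704, 0.02]
ft_force: [0.6, -0.1, -1.0]
grip_width: 0.0802
t 4.0 tcp [ 0.4799 -0.0717  0.0095] fence [-0.2657 -0.2101] yaw(toolz rev) 0.048 toolx [ 0.007 -0.008 -1.   ] q [-0.38  0.72  1.94 -0.01  0.47  1.16] F [ 0.6 -0.1 -1. ]
to go (tool mm) [ 3.4 -2.1  0.8]
```

```bash
python3 -m inch '[[80,[4,0,-2],[0,-0.4,-0.4]],[80,[0,0,-8],[0,0,0]],[80,[0,0,-8],[0,0,0]],[80,[0,0,-8],[-1,0,0]],[80,[0,0,-8],[-1,0,0]],[80,[0,0,-8],[-1,0,0]],[80,[0,0,-8],[-1,0,0]],[80,[0,0,-8],[-1,0,0]],[80,[0,0,0],[0,0,0]]]'
python3 -c "
from h import *
state()"
```

```text
time: 5.12
position: [0.5297, -0.0649, 0.0053]
tool_rot: [-0.696, -0.052, 0.714, -0.048]
ft_force: [-0.2, -0.8, 0.2]
grip_width: 0.08
t 5.12 tcp [ 0.5297 -0.0649  0.0053] fence [-0.2155 -0.213 ] yaw(toolz rev) 0.141 toolx [-0.026  0.004 -1.   ] q [-0.33  0.76  1.79 -0.01  0.62  1.11] F [-0.2 -0.8  0.2]
```

```bash
python3 -m inch '[[80,[0,0,-8],[-1,0.8,0]],[80,[0,0,-8],[-1,0.7,0.3]],[80,[0,0,-8],[-1,0.3,0]],[80,[0,0,-8],[0,0.3,0]],[80,[0,0,-8],[0,0,0]],[80,[0,0,-8],[0,0,0]],[80,[0,0,-8],[0,0,0]],[80,[0,0,-8],[0,0,0]],[80,[0,0,0],[0,0,0]]]'
python3 - <<'E'
from h import *
state()
crop("top","c2",190,115,160,120,5)
E
```

```text
time: 6.25
position: [0.5947, -0.0516, 0.0048]
tool_rot: [0.707, 0.072, -0.7, 0.068]
ft_force: [-1.3, 0.7, -0.3]
grip_width: 0.0803
t 6.25 tcp [ 0.5947 -0.0516  0.0048] fence [-0.1492 -0.2125] yaw(toolz rev) 0.198 toolx [ 0.008  0.007 -1.   ] q [-0.28  0.8   1.65  0.01  0.69  1.08] F [-1.3  0.7 -0.3]
```

View pics/c2.png

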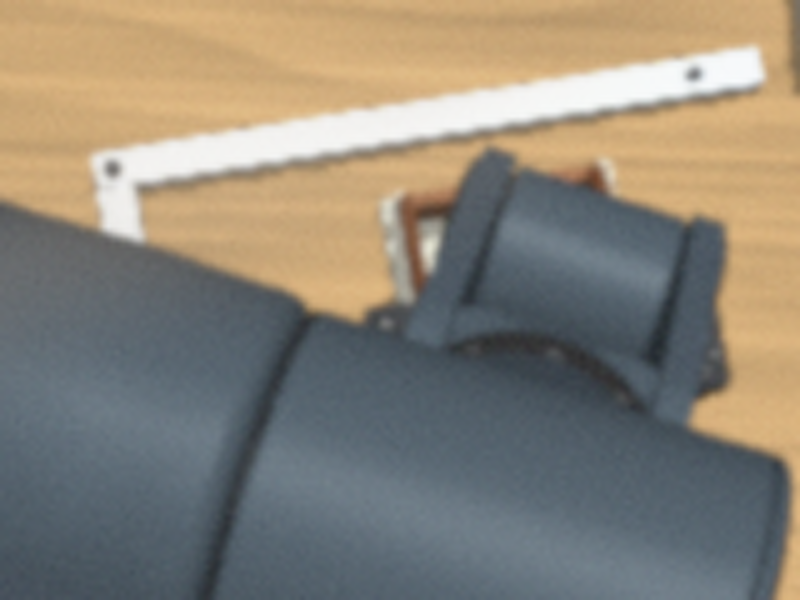

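The crop shows the board's far-left corner at (385,197), now roughly parallel to the rail and a few cm away. I'll push on in smaller steps and watch the force.

```bash
for i in 1; do :; done; python3 -m inch '[[80,[0,0,-6],[0.2,-0.4,0.4]],[80,[0,0,-6],[0,0,0]],[80,[0,0,-5],[0,0,0]],[80,[0,0,-4],[0,0,0]],[80,[0,0,0],[0,0,0]]]'
python3 -c "
from h import *
state()"
python3 -m inch '[[80,[0,0,-4],[0,0,0]],[80,[0,0,-2],[0,0,0]]]'
python3 -c "
from h import *
state()"
```

```text
time: 6.92
position: [0.6137, -0.0472, 0.0049]
tool_rot: [-0.703, -0.068, 0.705, -0.069]
ft_force: [-3.1, 0.5, 0.7]
grip_width: 0.0799
t 6.92 tcp [ 0.6137 -0.0472  0.0049] fence [-0.1297 -0.2118] yaw(toolz rev) 0.194 toolx [-0.003 -0.002 -1.   ] q [-0.26  0.82  1.59 -0.    0.74  1.12] F [-3.1  0.5  0.7]
time: 7.18
position: [0.6186, -0.0461, 0.0048]
tool_rot: [-0.702, -0.068, 0.706, -0.069]
ft_force: [-5.2, -1.5, 2.6]
grip_width: 0.0799
t 7.17 tcp [ 0.6186 -0.0461  0.0048] fence [-0.1247 -0.2116] yaw(toolz rev) 0.194 toolx [-0.006 -0.002 -1.   ] q [-0.25  0.82  1.58 -0.    0.75  1.13] F [-5.2 -1.5  2.6]
```

```bash
python3 -m inch '[[80,[0,0,-2],[0,0,0]],[80,[0,0,-2],[0,0,0]]]'; python3 -m inch '[[80,[0,0,-2],[0,0,0]],[80,[0,0,0],[0,0,0]]]'
python3 -c "
from h import *
state()"
```

```text
time: 7.42
position: [0.6214, -0.0455, 0.0048]
tool_rot: [-0.701, -0.068, 0.707, -0.069]
ft_force: [-4.7, -0.7, 2.5]
grip_width: 0.0803
time: 7.68
position: [0.6235, -0.045, 0.0048]
tool_rot: [-0.701, -0.068, 0.707, -0.069]
ft_force: [-3.5, 0.6, 2.1]
grip_width: 0.0797
t 7.67 tcp [ 0.6235 -0.045   0.0048] fence [-0.1196 -0.2115] yaw(toolz rev) 0.194 toolx [-0.009 -0.002 -1.   ] q [-0.25  0.82  1.56 -0.01  0.77  1.13] F [-3.5  0.6  2.1]
```

```bash
python3 -m inch '[[80,[0,0,-2],[0,0.4,0]],[80,[0,0,-2],[0,0,0]]]'; python3 -m inch '[[80,[0,0,-2],[0,0,0]]]'; python3 - <<'E'
from h import *
state()
crop("top","c3",190,115,160,120,5)
E
```

```text
time: 7.92
position: [0.6253, -0.0445, 0.0047]
tool_rot: [-0.701, -0.069, 0.706, -0.069]
ft_force: [-8.8, -4.7, 7.3]
grip_width: 0.0801
time: 8.05
position: [0.6252, -0.0446, 0.0047]
tool_rot: [-0.7, -0.069, 0.708, -0.069]
ft_force: [-8.3, -3.0, 6.5]
grip_width: 0.0799
t 8.05 tcp [ 0.6252 -0.0446  0.0047] fence [-0.1179 -0.2115] yaw(toolz rev) 0.196 toolx [-0.011 -0.001 -1.   ] q [-0.25  0.83  1.55 -0.    0.77  1.13] F [-8.3 -3.   6.5]
```

View pics/c3.png

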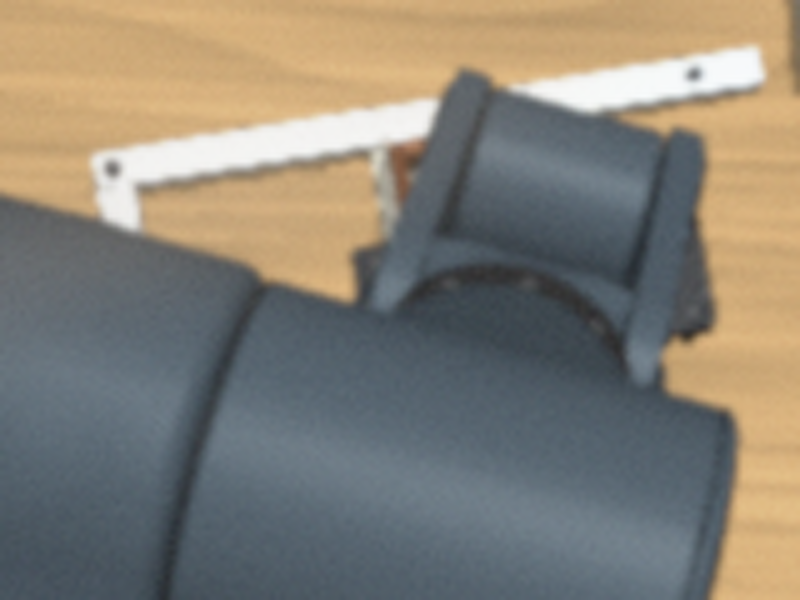

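The board's far edge now meets the rail at crop (380,150), with contact at about 8 N. I'll back off, rise and turn 90°.

```bash
python3 -m inch '[[80,[0,0,10],[0,0.6,0]],[80,[0,0,12],[0,0,0]],[80,[-50,0,0],[0,0,0]],[80,[-50,0,0],[0,0,0]],[80,[-40,0,0],[0,0,0]],[50,[0,0,0],[-10,0,0]],[50,[0,0,0],[-10,0,0]],[50,[0,0,0],[-10,0,0]],[50,[0,0,0],[-10,0,0]],[50,[0,0,0],[-10,0,0]],[50,[0,0,0],[-10,0,0]]]'; python3 - <<'E'
from h import *
state()
E
```

```text
time: 9.48
position: [0.6119, -0.0507, 0.1516]
tool_rot: [0.579, 0.412, -0.559, 0.428]
ft_force: [-0.1, 0.4, 0.2]
grip_width: 0.0501
t 9.47 tcp [ 0.6119 -0.0507  0.1516] fence [-0.1321 -0.2149] yaw(toolz rev) 1.273 toolx [ 0.036 -0.001 -0.999] q [-0.27  0.58  1.56  0.01  0.97  0.02] F [-0.1  0.4  0.2]
```

```bash
python3 -m inch '[[50,[0,0,0],[-10,0,0]],[50,[0,0,0],[-10,0,0]],[50,[0,0,0],[-9,0,0]],[50,[0,24,32],[0,0,0]],[50,[0,24,32],[0,0,0]],[50,[0,24,32],[0,0,0]],[50,[0,0,0],[0,7,0]],[50,[0,0,0],[0,7,0]],[50,[0,0,0],[0,0,0]]]'; python3 - <<'E'
from h import *
state([*(F0+np.array([[np.cos(YF),-np.sin(YF)],[np.sin(YF),np.cos(YF)]])@[-.06,-.31]),.05])
crop("top","c4",190,95,200,150,4)
E
```

```text
time: 10.6
position: [0.711, -0.1304, 0.1563]
tool_rot: [0.503, 0.603, -0.368, 0.498]
ft_force: [-0.9, -0.5, 0.2]
grip_width: 0.0498
t 10.6 tcp [ 0.711  -0.1304  0.1563] fence [-0.0502 -0.3122] yaw(toolz rev) 1.81 toolx [ 0.002  0.239 -0.971] q [-0.43  0.76  1.18  0.23  1.31 -0.73] F [-0.9 -0.5  0.2]
to go (tool mm) [103.3 -15.8  22.1]
```

View pics/c4.png

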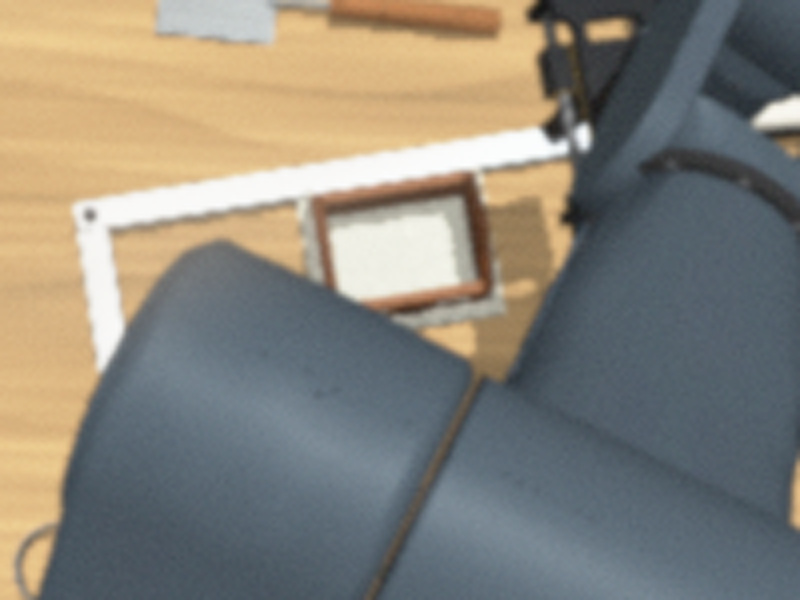

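```bash
cat >> h.py <<'E'
def goal2(fx,fy,z,tilt=14):
    c,s=np.cos(YF),np.sin(YF);ex=np.array([c,s,0]);ey=np.array([-s,c,0]);t=np.radians(tilt)
    X=np.sin(t)*ey-np.cos(t)*np.array([0,0,1]);D=np.c_[X,ex,np.cross(X,ex)]
    o=get_obs();M=R.from_quat(o["tool_rot"]).as_matrix()
    w=R.from_matrix(M.T@D).as_rotvec(degrees=True)
    p=np.r_[F0+fx*ex[:2]+fy*ey[:2],z]
    state();print("turn",w.round(2),"shift then",(D.T@(p-o["position"])*1e3).round(1))
E
python3 - <<'E'
from h import *
q=(np.array([[505,308],[483,172],[302,198]])+.5)/4-.5+[190,95]
print([fence(v[:2]).round(4) for v in world("top",q,.01)])
goal2(-.06,-.31,.05)
E
```

```text
[array([-0.1037, -0.2796]), array([ 0.0008, -0.2811]), array([ 0.0027, -0.1442])]
t 10.65 tcp [ 0.7107 -0.1289  0.1566] fence [-0.0503 -0.3107] yaw(toolz rev) 1.812 toolx [ 0.001  0.239 -0.971] q [-0.43  0.76  1.18  0.23  1.31 -0.73] F [-0.1  0.8  0.7]
turn [ 2.63  0.48 -2.7 ] shift then [103.6  -9.7  25.2]
```

```bash
python3 -m inch '[[50,[0,0,0],[2.6,0.5,-2.7]],[50,[26,-3,6.5],[0,0,0]],[50,[26,-3,6.5],[0,0,0]],[50,[26,-3,6.5],[0,0,0]],[50,[26,-1,6.5],[0,0,0]],[50,[0,0,0],[0,0,0]]]'; python3 - <<'E'
from h import *
goal2(-.06,-.31,.005)
E
```

```text
time: 11.4
position: [0.701, -0.1233, 0.0497]
tool_rot: [0.497, 0.607, -0.391, 0.481]
ft_force: [-0.5, -0.5, 1.1]
grip_width: 0.0499
t 11.4 tcp [ 0.701  -0.1233  0.0497] fence [-0.0586 -0.3033] yaw(toolz rev) 1.772 toolx [-0.042  0.227 -0.973] q [-0.41  0.88  1.23  0.21  1.17 -0.71] F [-0.5 -0.5  1.1]
turn [ 0.43  0.66 -0.14] shift then [41.8 -1.4 17.3]
```

```bash
python3 -m inch '[[50,[14,0,6],[0.4,0.6,0]],[50,[14,0,6],[0,0,0]],[50,[14,0,5],[0,0,0]],[50,[0,0,0],[0,0,0]]]'; python3 - <<'E'
from h import *
goal2(-.06,-.29,.005)
E
```

```text
time: 11.9
position: [0.7047, -0.1296, 0.0051]
tool_rot: [0.501, 0.606, -0.39, 0.479]
ft_force: [-0.4, -0.5, 0.2]
grip_width: 0.0502
t 11.9 tcp [ 0.7047 -0.1296  0.0051] fence [-0.0563 -0.3102] yaw(toolz rev) 1.767 toolx [-0.039  0.234 -0.971] q [-0.42  0.95  1.22  0.22  1.11 -0.73] F [-0.4 -0.5  0.2]
turn [ 0.15  0.26 -0.37] shift then [  5.   -3.7 -19.6]
```

```bash
python3 -m inch '[[50,[1.9,-1.5,-7.8],[0.1,0.2,-0.3]],[50,[1.9,-1,-7.8],[0,0,0]],[50,[1.9,-1,-7.8],[0,0,0]],[50,[1.9,0,-7.8],[0,0,0]],[50,[1.9,0,-7.8],[0,0,0]],[50,[1.9,0,-7.8],[0,0,0]],[50,[0,0,0],[0,0,0]]]'; python3 - <<'E'
from h import *
goal2(-.06,-.15,.005)
E
```

```text
time: 12.78
position: [0.6923, -0.0814, 0.0064]
tool_rot: [0.5, 0.607, -0.391, 0.478]
ft_force: [0.6, 0.1, -0.3]
grip_width: 0.0501
t 12.78 tcp [ 0.6923 -0.0814  0.0064] fence [-0.0591 -0.2605] yaw(toolz rev) 1.767 toolx [-0.042  0.233 -0.972] q [-0.37  0.92  1.29  0.23  1.06 -0.69] F [ 0.6  0.1 -0.3]
turn [ 0.12  0.32 -0.2 ] shift then [  28.1   -0.9 -106.8]
```

```bash
python3 -m inch '[[50,[2,0,0.5],[0.1,0.3,-0.2]],[50,[2.3,0,-7.8],[0,0,0]],[50,[2.3,0,-7.8],[0,0,0]],[50,[2.3,0,-7.8],[0,0,0]]]'; python3 - <<'E'
from h import *
goal2(-.06,-.15,.005)
crop("top","c5",190,95,200,150,4)
E
```

```text
time: 13.28
position: [0.6897, -0.0621, 0.0047]
tool_rot: [0.5, 0.606, -0.392, 0.479]
ft_force: [-0.1, -6.6, 1.8]
grip_width: 0.0504
t 13.28 tcp [ 0.6897 -0.0621  0.0047] fence [-0.058  -0.2411] yaw(toolz rev) 1.766 toolx [-0.042  0.23  -0.972] q [-0.34  0.92  1.31  0.24  1.04 -0.67] F [-0.1 -6.6  1.8]
turn [ 0.07  0.51 -0.19] shift then [ 21.8  -2.  -88.4]
```

View pics/c5.png

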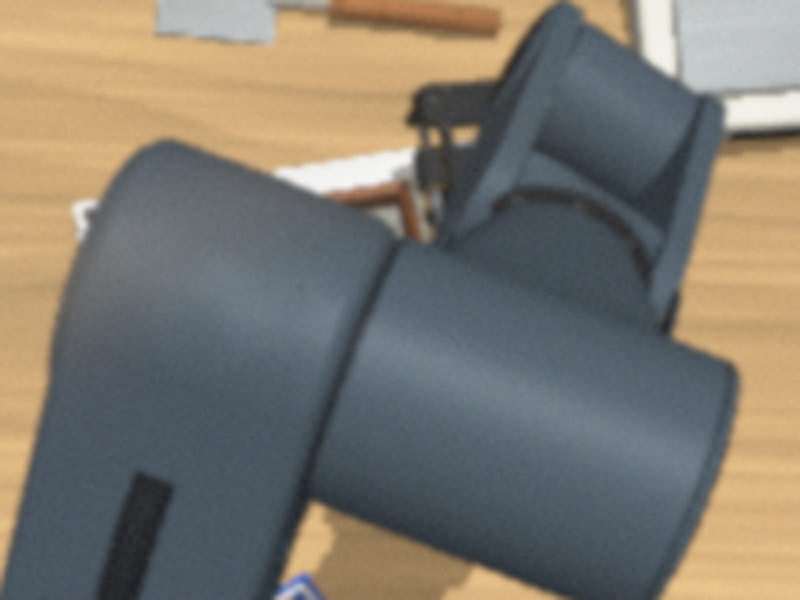

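The house has moved: its right gable is now at (408,205), ahead of the gripper, and it is still along the rail. I'll keep pushing.

```bash
python3 -m inch '[[50,[2.3,0,-7.8],[0,0.5,-0.2]],[50,[2.2,0,-7.8],[0,0,0]],[50,[2.3,0,-7.8],[0,0.2,0]],[50,[2.2,0,-7.8],[0,0,0]],[50,[2.3,0,-7.8],[0,0.2,0]]]'; python3 - <<'E'
from h import *
goal2(-.06,-.15,.005)
E
```

```text
time: 13.95
position: [0.6826, -0.0271, 0.0047]
tool_rot: [0.5, 0.608, -0.391, 0.477]
ft_force: [-0.8, -6.7, 2.5]
grip_width: 0.0501
t 13.95 tcp [ 0.6826 -0.0271  0.0047] fence [-0.0582 -0.2053] yaw(toolz rev) 1.768 toolx [-0.045  0.235 -0.971] q [-0.3   0.91  1.35  0.25  1.02 -0.64] F [-0.8 -6.7  2.5]
turn [ 0.17  0.17 -0.07] shift then [ 13.1  -1.8 -53.8]
```

```bash
python3 -m inch '[[50,[2.3,0,-7.8],[0.1,0.2,-0.1]],[50,[2.2,0,-7.8],[0,0.2,0]],[50,[2.3,0,-7.8],[0,0.2,0]],[50,[2.2,0,-7.8],[0,0,0]],[50,[1.6,0,-5.8],[0,0.2,0]],[50,[1,0,-4],[0,0.2,0]]]'; python3 - <<'E'
from h import *
goal2(-.06,-.15,.005)
E
```

```text
time: 14.7
position: [0.6752, 0.0096, 0.0047]
tool_rot: [0.501, 0.61, -0.389, 0.475]
ft_force: [0.1, -5.7, 0.9]
grip_width: 0.0502
t 14.7 tcp [0.6752 0.0096 0.0047] fence [-0.0584 -0.1678] yaw(toolz rev) 1.767 toolx [-0.047  0.242 -0.969] q [-0.25  0.9   1.38  0.27  0.99 -0.61] F [ 0.1 -5.7  0.9]
turn [ 0.15 -0.29 -0.04] shift then [  4.   -1.6 -17.4]
```

```bash
python3 -m inch '[[50,[1.3,0,-4.8],[0,0,0]],[50,[1.2,0,-4.5],[0,0,0]],[50,[1.2,0,-4],[0,0,0]]]'; python3 -m inch '[[50,[0.7,0,-2.5],[0,0,0]],[50,[0.7,0,-2.5],[0,0,0]]]'; python3 -c "
from h import *
goal2(-.06,-.15,.005)"
```

```text
time: 15.08
position: [0.6728, 0.022, 0.0046]
tool_rot: [0.501, 0.609, -0.389, 0.476]
ft_force: [-0.7, -7.2, 3.2]
grip_width: 0.05
time: 15.32
position: [0.6719, 0.0264, 0.0046]
tool_rot: [0.5, 0.609, -0.39, 0.476]
ft_force: [0.6, -5.3, 1.4]
grip_width: 0.0501
t 15.32 tcp [0.6719 0.0264 0.0046] fence [-0.0585 -0.1507] yaw(toolz rev) 1.768 toolx [-0.046  0.239 -0.97 ] q [-0.23  0.89  1.39  0.27  0.98 -0.59] F [ 0.6 -5.3  1.4]
turn [ 0.19 -0.07 -0.06] shift then [-0.2 -1.5 -0.8]
```

```bash
python3 -m inch '[[50,[0.6,0,-2],[0,0,0]],[50,[0.6,0,-2],[0,0,0]]]'; python3 -c "
from h import *
goal2(-.06,-.15,.005)"
```

```text
time: 15.58
position: [0.6712, 0.0297, 0.0046]
tool_rot: [0.5, 0.609, -0.39, 0.477]
ft_force: [-0.5, -8.1, 2.1]
grip_width: 0.05
t 15.57 tcp [0.6712 0.0297 0.0046] fence [-0.0584 -0.1474] yaw(toolz rev) 1.768 toolx [-0.045  0.237 -0.97 ] q [-0.22  0.89  1.4   0.27  0.97 -0.59] F [-0.5 -8.1  2.1]
turn [ 0.2   0.02 -0.07] shift then [-1.  -1.6  2.4]
```

```bash
python3 -m inch '[[50,[0.5,0,-2],[0,0,0]],[50,[0.5,0,-2],[0,0,0]]]'; python3 -m inch '[[50,[0.5,0,-2],[0,0,0]]]'; python3 -c "
from h import *
goal2(-.06,-.15,.005)"
```

```text
time: 15.82
position: [0.6713, 0.0297, 0.0047]
tool_rot: [0.498, 0.607, -0.391, 0.479]
ft_force: [-0.8, -9.3, 2.1]
grip_width: 0.0503
time: 15.95
position: [0.6713, 0.0297, 0.0048]
tool_rot: [0.498, 0.606, -0.392, 0.481]
ft_force: [-1.0, -9.1, 2.0]
grip_width: 0.05
t 15.95 tcp [0.6713 0.0297 0.0048] fence [-0.0584 -0.1474] yaw(toolz rev) 1.77 toolx [-0.042  0.227 -0.973] q [-0.22  0.89  1.4   0.26  0.96 -0.58] F [-1.  -9.1  2. ]
turn [ 0.33  0.63 -0.13] shift then [-0.8 -1.6  2.5]
```

```bash
python3 -m inch '[[50,[-3,0,12],[0,0.5,0]],[50,[-3,0,14],[0,0,0]],[50,[-40,0,-5],[0,0,0]],[50,[-40,0,-5],[0,0,0]],[50,[-40,0,0],[0,0,0]],[50,[-10,0,50],[0,0,0]],[50,[-10,0,50],[0,0,0]],[50,[-10,0,50],[0,0,0]],[50,[-10,0,50],[0,0,0]],[50,[-10,0,50],[0,0,0]],[50,[0,0,0],[0,0,0]]]'; python3 - <<'E'
from h import *
state()
crop("top","c6",190,115,160,120,5)
E
```

```text
time: 17.32
position: [0.7293, -0.2697, 0.1075]
tool_rot: [0.504, 0.614, -0.386, 0.469]
ft_force: [-0.2, 0.9, 0.1]
grip_width: 0.0503
t 17.32 tcp [ 0.7293 -0.2697  0.1075] fence [-0.0591 -0.4524] yaw(toolz rev) 1.766 toolx [-0.051  0.257 -0.965] q [-0.57  0.93  0.93  0.19  1.47 -0.81] F [-0.2  0.9  0.1]
```

View pics/c6.png

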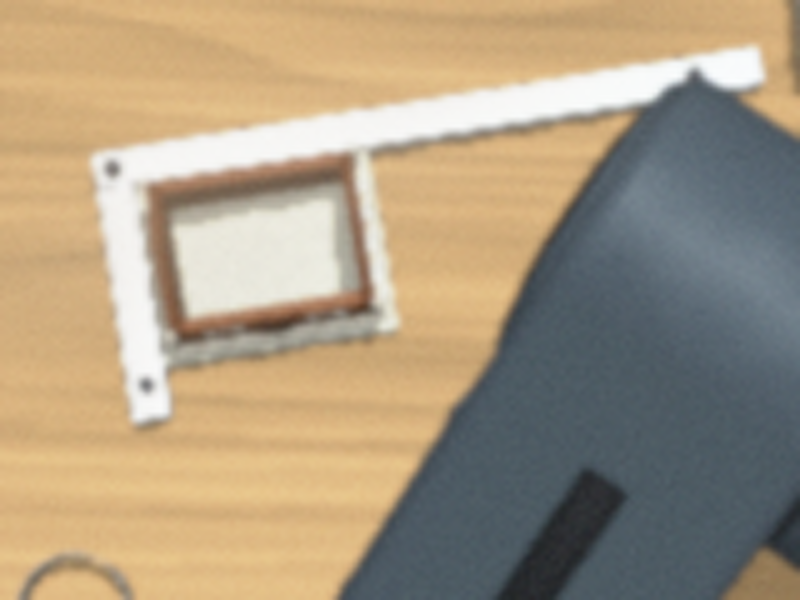

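The house sits in the corner, with its visible corners at crop (370,152), (397,328) and (170,365). I'll check these numerically. Fitting the near and right edges is the best test of flushness.

```bash
python3 - <<'E'
from h import *
q=(np.array([[370,152],[397,328],[170,365]])+.5)/5-.5+[190,115]
print([fence(v[:2]).round(4) for v in world("top",q,.01)])
# subpixel edges: max gradient of brightness-saturation along scan lines normal to expected edges
im=cv2.imread("pics/raw_c6.png");hsv=cv2.cvtColor(im,cv2.COLOR_BGR2HSV).astype(float);S=cv2.GaussianBlur(hsv[...,1],(3,3),0)
c,s=np.cos(YF),np.sin(YF);W=lambda x,y,z:np.r_[F0[0]+c*x-s*y,F0[1]+s*x+c*y,z]
def edge(z,line,u):
    P=np.array([W(*line(t),z) for t in u]);p=pix("top",P).astype(np.float32)
    v=cv2.remap(S.astype(np.float32),p[:,0][None],p[:,1][None],cv2.INTER_LINEAR)[0]
    h=(v.max()+v.min())/2;i=np.argmax(np.abs(np.diff(cv2.GaussianBlur(v[None],(9,1),0)[0])));return u[i]
d=np.arange(-.012,.012,.0003)
ys=np.arange(-.125,-.02,.01);xs=np.arange(-.1,-.015,.008)
e=[edge(.01,lambda t:(t,y),-.11+d) for y in ys];print("near x",np.round(np.array(e)*1e3,1),"slope",np.polyfit(ys,e,1)[0],np.median(e))
e=[edge(.01,lambda t:(x,t),-.14+d) for x in xs];print("right y",np.round(np.array(e)*1e3,1),"slope",np.polyfit(xs,e,1)[0],np.median(e))
E
```

```text
[array([ 0.0007, -0.1393]), array([-0.1069, -0.1382]), array([-0.1073, -0.0027])]
near x [-109.1 -109.4 -108.8 -110.3 -108.2 -109.7 -109.1 -109.1 -108.5 -109.7
 -109.4] slope -0.00027272727272797064 -0.1091
right y [-141.2 -139.4 -140.6 -139.1 -140.3 -138.5 -139.7 -139.4 -138.8 -138.5
 -138.5] slope 0.02556818181818303 -0.13940000000000002
```

```bash
python3 - <<'E'
from h import *
a=cv2.imread("pics/top0.png").astype(int);b=cv2.imread("pics/raw_c6.png").astype(int)
for n,(x,y,w,h) in dict(roofed=(90,195,70,55),icing=(155,120,35,42),nozzle=(160,195,20,20),cutter=(190,222,30,30),spatula=(225,80,95,30)).items():
    d=np.abs(a-b)[y:y+h,x:x+w].max(2);print(n,d.mean().round(1),(d>60).sum())
state();robot.hand_in()
E
```

```text
roofed 25.2 0
icing 28.7 0
nozzle 30.2 0
cutter 30.3 0
spatula 30.6 0
t 17.38 tcp [ 0.729  -0.2669  0.1076] fence [-0.0589 -0.4496] yaw(toolz rev) 1.768 toolx [-0.053  0.258 -0.965] q [-0.57  0.93  0.93  0.19  1.47 -0.81] F [ 0.4 -0.1 -0.4]
the job is handed in; nothing more can be done
```

The gingerbread house is in the corner of the fence, and I handed the job in at about 17.4 s. I pushed only on the edge of its board: first into the long rail while turning it parallel, then along that rail into the short one. The wrist force I read never went much above 12 N.

**Position:** In the last top picture, the near edge is 109.1 mm from the long rail's face (ideal 110) and parallel to it. The right edge is 139.4 mm from the short rail's face (ideal 140). Both are within the calibration error, and each push stopped firmly against its rail.

**Disagreeing check:** The right-edge fit showed a slope of 0.026 rad (about 1.5°). I put this down to pixel noise on a short edge, because the longer near edge fitted parallel. I did not measure it again.

**Bystanders:** The roofed house, icing bottle, nozzle and cutter showed no local change between the first and last pictures, only an overall brightness shift. I did not compare the stack, jar, or blue and yellow look-alikes at the end. The gripper stayed clear of the two look-alikes in the picture I took before pushing.

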